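# Put the seasonings and the teaspoon away

### The job

Tidy the counter by kind: stand the two loose spice jars in the two free bays of the wooden spice rack, stand the loose salt shaker in the free bay of the cruet stand beside its mate, and lay the nearer teaspoon flat and lengthwise in the white tray. Set each thing down gently without dropping it, leave the jar and shaker that are already put away standing in their bays, and leave the kitchen timer among them where it is; the clutter in the left corner is not part of the job.

Things in the scene. Friction and masses are not known exactly. Their poses are not given: they have to be found in the camera images.
- spice_1: (Sizes in mm.) Loose on the worktop: round glass spice jar with a straight side and a dark screw cap, diameter 41, height 105, about 0.11 kg; origin: centre of its underside, z up. Same kind as spice_2; only the printed label differs. Goes to either free bay of the spice rack.
- spice_2: (Sizes in mm.) Loose on the worktop: round glass spice jar with a straight side and a dark screw cap, diameter 41, height 105, about 0.11 kg; origin: centre of its underside, z up. Same kind as spice_1. Goes to the other free bay.
- shaker: (Sizes in mm.) Loose on the worktop: round salt shaker with a pale domed top, diameter 44 up to 66 high, the dome 34 wide, height 90, about 0.10 kg; origin: centre of its underside, z up. Goes to the free bay of the cruet stand.
- teaspoon: (Sizes in mm.) Loose steel teaspoon (the one in front of the robot, not the one in the far left corner) lying flat, bowl up, 130 long (its x), at most 26 wide (y), 11 high, about 0.02 kg; origin: centre of its length, at the underside, z up. The middle is at most 26 wide to grip across y. Starts within 0.4 rad of pointing along world x.
- spice_rack: (Sizes in mm.) Fixed light wooden spice rack, low and open-topped, 71 (x) by 203 (y), 34 high, yaw varies; three bays in a row along its y, each 61 by 61 inside, centres at y = -66, 0 and +66; bay floor 6 above the origin, end and partition boards 34 high, dowel rails to 31 high. The bay at y = +66 is already taken by spice_in_rack. Origin: centre of its underside.
- cruet_stand: (Sizes in mm.) Fixed brown wooden cruet stand, a low open box 74 (x) by 143 (y), 30 high, yaw varies; two bays along its y, each 64 by 64 inside, centres at y = -34.5 and +34.5; floor 5 above the origin, walls 30 high. The bay at y = +34.5 is already taken by shaker_in_stand. Origin: centre of its underside.
- spoon_tray: (Sizes in mm.) Fixed shallow white tray, empty, 120 (x) by 190 (y) outside, walls 4 thick and 16 high, floor 4 above the origin, yaw varies; open the fingers only partly inside it. Origin: centre of its underside.
- spice_in_rack: (Sizes in mm.) A third jar, loose but already standing in the rack's bay at y = +66: round glass spice jar with a straight side and a dark screw cap, diameter 41, height 105, about 0.11 kg; origin: centre of its underside, z up.
- shaker_in_stand: (Sizes in mm.) A second shaker, loose but already standing in the stand's bay at y = +34.5: round salt shaker with a pale domed top, diameter 44 up to 66 high, the dome 34 wide, height 90, about 0.10 kg; origin: centre of its underside, z up.
- timer: (Sizes in mm.) Bystander: round wind-up kitchen timer with a red upper half, diameter 62, height 54, loose on the worktop among the things (not the one in the far left corner); origin: centre of its underside.

How it is judged:
By the outcome, as a careful person would: the job done as asked, in the order asked, and still so for the second after the job is handed in, with the robot touching nothing.
It also fails if it takes over 102 s, if anything falls off the work surface, if the arm or the gripper's body presses on something with over 40 N, if the wrist force passes 120 N, or if a joint passes its speed limit or range.

### The arm

A 6-joint arm with a two-finger parallel gripper is mounted at the origin on a cart in front of the work surface, level with it; the furniture and walls round the work are solid. World frame = base frame: x ahead of the robot, y to its left, z up, the work surface at z = 0. Lengths are in m, angles in rad, forces in N, time in s.
With the tool pointing down it reaches from about 0.35 to 0.975 m from the base axis. Payload 17.4 kg.
Tool frame: the origin (TCP) lies midway between the tips of the shut fingers; the grasp point (between the pads) lies behind it (ctrl.grip_point_offset is the z of the grasp point in the tool frame, in m); z points along the fingers, y is the line along which they close (so a half turn about z gives the same grasp; the last joint's range is limited). The gripper opens to 85 mm and grips with 20 to 120 N. Pads are 22 mm wide; open, the fingers measure 114 mm over their backs; the gripper's body (76 mm by 85 mm) begins 54 mm behind the grasp point. The pads swing forward as they close: fully open they stand 13 mm farther back than shut.
Start: joints at [-1.29, 0.116, 1.442, -0, 1.584, -0.038], TCP at [0.212, -0.641, 0.202] pointing down, gripper open.
Joint ranges: [-2.83, 2.83], [-0.83, 2.19], [0.07, 2.5], [-1.14, 4.28], [0.01, 3], [-2.97, 2.97]. Speed limits (rad/s): [1.89, 1.89, 2.22, 3.14, 3.14, 3.14].

### API

Orientations are given as [roll, pitch, yaw] about the fixed x, y, z axes, in that order (R = Rz(yaw) Ry(pitch) Rx(roll)).
In Python, from cell import sensors, eyes, ctrl gives the robot as it stands.
- The arm moves only by the tool arm_command, never from a script. Its argument "rows" is text: rows parted by semicolons, each of 7 numbers parted by spaces: the shift along the tool's x, y, z in cm, then the turn, a rotation vector about the tool's x, y, z in degrees, then the finger opening in cm, from 0 to 8.54. A call has 1 to 12 rows; each row is the pose to reach, as a shift and turn from the pose commanded when the call began, along the tool's axes at that moment; what a row does not reach only later rows make up. A row lasts 1/12 s, in which the tool goes at most 41.7 mm and 7.16 degrees, less where a joint would pass 70% of its speed; a pose out of reach is approached as far as the arm can. A call with a gripper value outside its range is refused whole. The fingers move at their own pace and stop on an object; "squeeze" is the grip in N (left out, the last holds). Time passes only in rows, so rows that repeat a pose let the fingers close. It gives the time, the measured TCP pose, the force, the opening and the grip force at its end, in the units of the state.
- sensors.sense(): the state, without advancing time (a new reading comes with each control period).
- eyes.camera(name): name is "side" or "top" or "wrist"; returns a dict with "frame" (384x512x3 uint8, red, green, blue), "depth" (384x512 float32, m along the optical axis (not along the pixel's ray), 0 where there is no reading), "camera_matrix" (3x3 intrinsics, pixels), "R" (3x3) and "t" (3): a world point X has camera coordinates R X + t. Camera axes: x right, y down, z forward; pixel columns grow to the right and rows downward; lengths in m; the calibration is good to about 2 mm. The wrist camera is an equidistant fisheye: a pixel r from the principal point sees the ray r / f radians off the axis. A picture is of the moment at which its call begins.
- ctrl.hand_in(): hands the job in; it is judged then, once.
The state is a dict: "time_s": time; "q": joint angles; "dq": joint speeds; "joint_efforts": joint torques, N m; "tool_pos": TCP position; "tcp_rot": TCP orientation; "wrist_force": force on the tool from outside, world axes, zero at the start; "moment": the same for the moment, N m; "gripper_width": finger opening in m; "gripper_force": force on a finger pad.
Only numpy, scipy, OpenCV 4.12 (cv2) and the standard library are available. Lean on these libraries where they do the work, as an engineer would, in place of code of your own. Each camera call takes 0.05 s, during which the arm holds its last target. There are 200 camera calls.

## Working session

There is one attempt and no reset: what is moved stays moved. The work goes in short steps, Python scripts to look and compute and a tool call to move; the robot and the scene stay as the last step left them, time stands still between calls to the robot, and variables do not carry over. Pictures are saved under pics/ and viewed, at most 14 in all, crops included, and the job is handed in when it is done.

Besides the shell and the picture viewer there is one more tool, called after "Request:" as name(argument=value, ...) on one line, values as JSON. arm_command: Moves the arm, as the interface text tells. Its arguments: {"type":"object","properties":{"rows":{"type":"string"},"squeeze":{"type":"number"}},"required":["rows"]}

```bash
mkdir -p pics
cat > h.py <<'E'
import numpy as np, cv2
from cell import sensors, eyes, ctrl
def shot(n,fn=None):
    c=eyes.camera(n)
    if fn: cv2.imwrite('pics/'+fn,c['frame'][:,:,::-1])
    return c
def world(c,u,v,d):
    K=np.array(c['camera_matrix']);u=np.asarray(u,float);v=np.asarray(v,float)
    p=np.stack([(u-K[0,2])/K[0,0]*d,(v-K[1,2])/K[1,1]*d,d],-1)
    return (p-np.array(c['t']))@np.array(c['R'])
def plane(c,u,v,z):
    K=np.array(c['camera_matrix']);R=np.array(c['R']);o=-R.T@np.array(c['t'])
    r=np.stack([(np.asarray(u,float)-K[0,2])/K[0,0],(np.asarray(v,float)-K[1,2])/K[1,1],np.ones(np.shape(u))],-1)@R
    return o+r*((z-o[2])/r[...,2])[...,None]
E
python3 - <<'E'
from h import *
s=sensors.sense();print(s,ctrl.grip_point_offset)
import pickle
d={}
for n in('top','side'):
    c=shot(n,n+'0.png');d[n]=c;print(n,c['camera_matrix'],c['R'],c['t'],-np.array(c['R']).T@np.array(c['t']))
pickle.dump({n:dict(c) for n,c in d.items()},open('c0.pkl','wb'))
E
```

```text
{'time_s': 0.0, 'q': array([-1.28980719e+00,  1.16469530e-01,  1.44227789e+00,  2.16332000e-05,
        1.58397939e+00, -3.78078709e-02]), 'dq': array([ 0.00028373,  0.00065406, -0.00067072, -0.00043494, -0.00085518,
       -0.00144775]), 'joint_efforts': array([ 5.61197121e-04, -7.31976914e+01, -6.32496071e+01,  4.68242618e-07,
        6.16825957e-03,  3.87997090e-05]), 'tool_pos': array([ 0.21149251, -0.6407764 ,  0.20156544]), 'tcp_rot': array([-3.14046013e+00, -6.44858668e-05,  3.18797249e-01]), 'wrist_force': array([0.07444896, 0.36506439, 0.56543763]), 'moment': array([-0.0654305 , -0.0236389 , -0.00236887]), 'gripper_force': 0.0, 'gripper_width': 0.08513038813418787} -0.0187
top [[395.68240045   0.         258.50052279]
 [  0.         395.68240045 191.50928664]
 [  0.           0.           1.        ]] [[-0.00179677 -0.9996481  -0.02646604]
 [-0.99933959  0.00275548 -0.03623253]
 [ 0.03629271  0.02638346 -0.99899287]] [0.04455692 0.5252261  1.26533652] [0.4790368  0.00971003 1.28427168]
side [[384.52166457   0.         254.01044288]
 [  0.         384.52166457 195.71735756]
 [  0.           0.           1.        ]] [[-0.89029422 -0.45537503  0.0031276 ]
 [-0.3954826   0.76975837 -0.50106443]
 [ 0.22576473 -0.44733168 -0.86540433]] [0.50313756 0.24227497 0.95758755] [0.32756649 0.47098235 0.94852216]
```

View pics/top0.png

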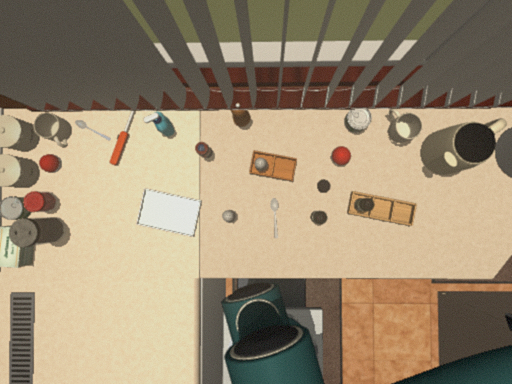

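View pics/side0.png

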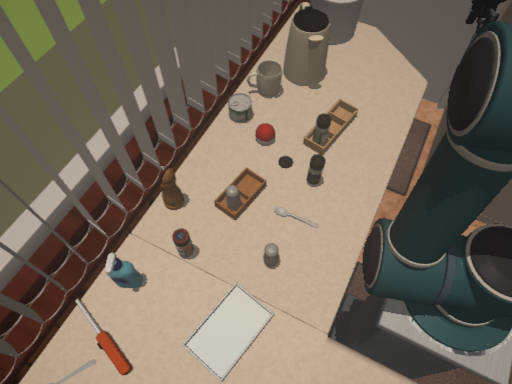

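The top view shows the tray (169,212), stand (273,166), rack (381,208), shaker (229,216), spoon (275,216), timer (341,156), one dark jar (319,217). Unclear: (204,150) and the flat disc (324,186), so I'll zoom in.

Run:
```python
import pickle
from h import *
d=pickle.load(open('c0.pkl','rb'))
t=d['top']['frame'][:,:,::-1];s=d['side']['frame'][:,:,::-1]
a=cv2.resize(t[100:250,185:425],None,fx=3.3,fy=3.3,interpolation=cv2.INTER_CUBIC)
cv2.imwrite('pics/ta.png',a[:600,:800])
b=cv2.resize(s[80:280,150:370],None,fx=3,fy=3,interpolation=cv2.INTER_CUBIC);cv2.imwrite('pics/sa.png',b[:600,:800])
for n,pts in(('top',[(204,150),(324,186),(319,217),(364,205),(229,216),(262,163),(341,156),(241,118),(169,212),(400,212),(284,168),(275,203),(276,230)]),):
    c=d[n]
    for u,v in pts: print(n,u,v,world(c,u,v,c['depth'][v,u]).round(3))
c=d['side']
for u,v in [(182,235),(182,250),(285,161),(317,160),(323,120),(171,175)]: print(u,v,world(c,u,v,c['depth'][v,u]).round(3))
```

```text
top 204 150 [0.647 0.204 0.106]
top 324 186 [ 0.542 -0.166  0.017]
top 319 217 [ 0.446 -0.138  0.105]
top 364 205 [ 0.481 -0.269  0.115]
top 229 216 [0.449 0.131 0.088]
top 262 163 [0.608 0.03  0.096]
top 341 156 [ 0.633 -0.214  0.054]
top 241 118 [0.749 0.095 0.078]
top 169 212 [0.46  0.335 0.003]
top 400 212 [ 0.459 -0.408  0.008]
top 284 168 [ 0.601 -0.039  0.005]
top 275 203 [ 0.488 -0.01   0.007]
top 276 230 [ 0.402 -0.013  0.011]
182 235 [0.65  0.212 0.109]
182 250 [0.645 0.232 0.066]
285 161 [ 0.544 -0.16   0.014]
317 160 [ 0.448 -0.141  0.105]
323 120 [ 0.484 -0.27   0.114]
171 175 [0.745 0.1   0.152]
```

View pics/ta.png

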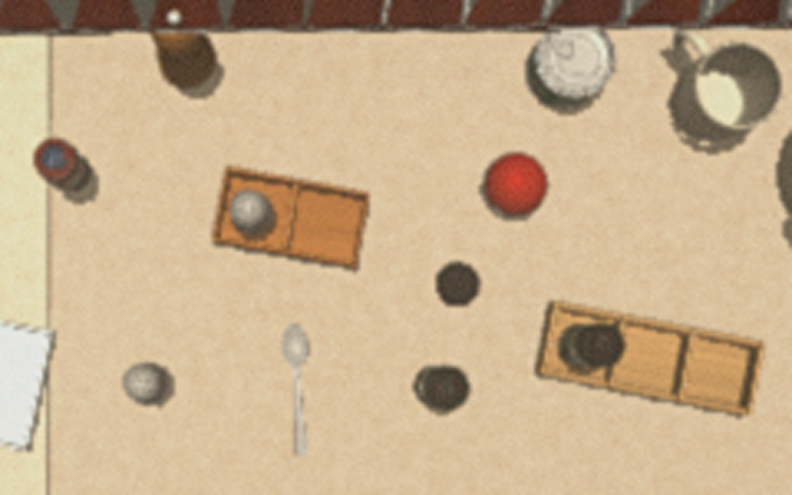

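View pics/sa.png

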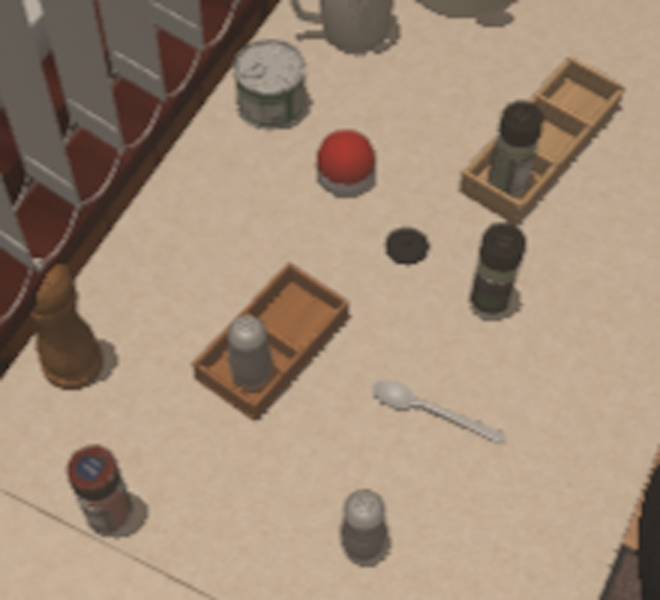

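The top crop shows jar 1 (441,387), the second jar with a dark-red cap (56,160), and a stray flat cap (458,284), which I'll leave alone. The side crop confirms both jars and the shaker stand upright. Next I'll measure them.

```bash
cat > m.py <<'E'
from h import *
def cloud(c):
    v,u=np.nonzero(c['depth']>0); P=world(c,u,v,c['depth'][v,u]); return P,np.stack([u,v],-1)
def sel(P,x,y,r,z0,z1):
    return P[(np.hypot(P[:,0]-x,P[:,1]-y)<r)&(P[:,2]>z0)&(P[:,2]<z1)]
def rect(Q):
    (cx,cy),(w,h),a=cv2.minAreaRect((Q[:,:2]*1000).astype(np.float32))
    if w>h: w,h=h,w; a+=90   # h long (its y axis), w short; x axis direction = a
    a=(a+90)%180-90
    return [round(x,1) for x in (cx,cy,w,h,a)]
def rnd(Q):
    (cx,cy),r=cv2.minEnclosingCircle((Q[:,:2]*1000).astype(np.float32)); return [round(x,1) for x in (cx,cy,r)],np.median(Q,0).round(4)
E
python3 - <<'E'
import pickle
from m import *
d=pickle.load(open('c0.pkl','rb'))
C={n:cloud(d[n])[0] for n in d}
for n in C:
    P=C[n];print(n,'table z',np.median(P[(abs(P[:,0]-.5)<.03)&(abs(P[:,1]-.06)<.02)][:,2]).round(4))
    for k,x,y,zz in(('j1',.447,-.14,.09),('j2',.648,.21,.09),('jr',.483,-.27,.095),('sh',.449,.131,.075),('shs',.608,.03,.08),('tim',.633,-.214,.04),('cap',.543,-.163,.008)):
        Q=sel(P,x,y,.045,zz,zz+.04); print(k,len(Q),rnd(Q), 'maxz',np.percentile(Q[:,2],95).round(4))
    for k,x,y,r,z0,z1 in(('rack',.465,-.335,.125,.02,.042),('stand',.6,0,.1,.018,.04),('tray',.455,.33,.14,.0085,.03),('spoon',.45,-.01,.08,.004,.03)):
        Q=sel(P,x,y,r,z0,z1); print(k,len(Q),rect(Q),np.percentile(Q[:,2],[50,90]).round(4))
P=C['top'];Q=P[(P[:,0]>.7)&(P[:,1]>-.3)&(P[:,1]<.4)&(P[:,2]>.2)];print('high',Q.min(0),np.percentile(Q,5,axis=0))
E
```

```text
top table z 0.0011
j1 149 ([446.0, -141.5, 20.1], array([ 0.4458, -0.1411,  0.1056])) maxz 0.1095
j2 152 ([653.4, 213.7, 20.8], array([0.6529, 0.2118, 0.1059])) maxz 0.1105
jr 161 ([483.7, -278.9, 20.9], array([ 0.484 , -0.2763,  0.1117])) maxz 0.1158
sh 96 ([450.1, 137.4, 16.9], array([0.4515, 0.1366, 0.0864])) maxz 0.0918
shs 99 ([611.0, 37.6, 17.2], array([0.609 , 0.0365, 0.0913])) maxz 0.0972
tim 233 ([638.3, -218.2, 27.6], array([ 0.6375, -0.2168,  0.0486])) maxz 0.0564
cap 74 ([548.9, -164.0, 25.9], array([ 0.5439, -0.1651,  0.0104])) maxz 0.0145
rack 494 [471.9, -344.7, 72.9, 203.6, -11.3] [0.0312 0.0358]
stand 279 [608.5, -2.0, 74.3, 142.8, -10.9] [0.0299 0.0338]
tray 466 [472.2, 338.9, 220.3, 232.5, -72.6] [0.0134 0.0191]
spoon 325 [448.7, -8.8, 148.2, 156.3, -75.4] [0.0057 0.01  ]
side table z 0.0007
j1 193 ([445.2, -142.9, 21.2], array([ 0.4452, -0.1375,  0.1051])) maxz 0.1083
j2 242 ([653.2, 212.7, 20.6], array([0.6513, 0.215 , 0.105 ])) maxz 0.1075
jr 171 ([483.7, -280.5, 22.5], array([ 0.4828, -0.274 ,  0.1112])) maxz 0.1144
sh 155 ([448.2, 136.0, 17.0], array([0.4471, 0.1392, 0.0857])) maxz 0.0902
shs 121 ([610.2, 37.5, 16.7], array([0.6087, 0.0395, 0.091 ])) maxz 0.0955
tim 205 ([637.9, -218.8, 28.3], array([ 0.6352, -0.2121,  0.049 ])) maxz 0.0556
cap 84 ([543.7, -164.3, 20.8], array([ 0.5435, -0.1654,  0.0101])) maxz 0.0157
rack 535 [472.2, -345.3, 73.7, 206.8, -11.3] [0.0307 0.0357]
stand 486 [608.7, -2.5, 75.5, 144.4, -10.7] [0.0288 0.0324]
tray 588 [460.1, 334.0, 121.0, 190.0, -12.4] [0.0156 0.0178]
spoon 193 [447.6, -9.9, 134.1, 150.3, -19.8] [0.0061 0.0106]
high [ 0.74332687 -0.29925158  0.20000017] [ 0.74729293 -0.2808274   0.20543134]
```

```bash
cat >> m.py <<'E'
from scipy.spatial.transform import Rotation as Ro
def go(x,y,z,yaw):
    s=sensors.sense();R=Ro.from_euler('xyz',s['tcp_rot']);T=Ro.from_euler('xyz',[np.pi,0,np.radians(yaw)])
    sh=R.inv().apply(np.array([x,y,z])-s['tool_pos'])*100
    w=np.degrees((R.inv()*T).as_rotvec()); print('shift',sh.round(2),'turn',w.round(2))
E
python3 - <<'E'
import pickle
from m import *
d=pickle.load(open('c0.pkl','rb'))
for n in d:
    c=d[n];hsv=cv2.cvtColor(c['frame'],cv2.COLOR_RGB2HSV)
    v,u=np.mgrid[:384,:512]
    for k,x,y,r,z in(('spoon',.45,-.01,.085,.006),('tray',.46,.334,.135,.016)):
        W=plane(c,u,v,z)
        m=((np.hypot(W[...,0]-x,W[...,1]-y)<r)&(hsv[...,1]<(52 if k=='spoon' else 40))).astype(np.uint8)
        N,l,st,ce=cv2.connectedComponentsWithStats(m,connectivity=8)
        i=1+np.argmax(st[1:,4]);M=l==i
        Q=W[M]; print(n,k,len(Q),rect(Q))
        if k=='spoon': 
            f=cv2.fitLine((Q[:,:2]*1000).astype(np.float32),cv2.DIST_L2,0,.1,.1).ravel();print(f.round(3),np.degrees(np.arctan2(f[1],f[0])).round(1), 'median S on table',np.median(hsv[...,1][np.hypot(W[...,0]-.5,W[...,1]-.06)<.03]), Q[Q[:,0].argmin()].round(3),Q[Q[:,0].argmax()].round(3))
go(.446,-.142,.20,78.7)
E
```

```text
top spoon 141 [441.6, -6.4, 19.4, 125.5, 89.8]
[ 9.98000e-01  5.80000e-02  4.53259e+02 -7.84600e+00] 3.3 median S on table 69.0 [ 0.379 -0.009  0.006] [ 0.504 -0.003  0.006]
top tray 2143 [460.0, 333.6, 118.2, 190.5, -12.3]
side spoon 225 [441.6, -9.2, 27.2, 131.3, -87.3]
[ 9.99000e-01  3.80000e-02  4.51397e+02 -8.37700e+00] 2.2 median S on table 61.0 [ 0.376 -0.011  0.006] [ 0.507 -0.009  0.006]
side tray 4378 [460.1, 335.0, 120.9, 189.8, -12.2]
shift [ 37.9  -40.02   0.2 ] turn [-5.000e-02 -3.000e-02 -6.043e+01]
```

Request:
arm_command(rows="37.9 -40 0.2 0 0 -60.4 8.5;37.9 -40 0.2 0 0 -60.4 8.5;37.9 -40 0.2 0 0 -60.4 8.5;37.9 -40 0.2 0 0 -60.4 8.5;37.9 -40 0.2 0 0 -60.4 8.5;37.9 -40 0.2 0 0 -60.4 8.5;37.9 -40 0.2 0 0 -60.4 8.5;37.9 -40 0.2 0 0 -60.4 8.5;37.9 -40 0.2 0 0 -60.4 8.5;37.9 -40 0.2 0 0 -60.4 8.5;37.9 -40 0.2 0 0 -60.4 8.5;37.9 -40 0.2 0 0 -60.4 8.5", squeeze=30)

```text
time_s: 1.1
tool_pos: [0.4246, -0.1866, 0.2004]
tcp_rot: [3.141, 0.0, 1.373]
wrist_force: [1.0, 0.4, 0.2]
gripper_width: 0.085
gripper_force: 0.0
```

```bash
python3 -c "
from m import *
go(.446,-.142,.14,78.7);go(.446,-.142,.046,78.7)"
```

```text
shift [4.79 1.22 6.04] turn [ 0.01  0.   -0.05]
shift [ 4.79  1.22 15.44] turn [ 0.01  0.   -0.05]
```

Request:
arm_command(rows="4.8 1.2 2 0 0 0 8.5;4.8 1.2 6 0 0 0 8.5;4.8 1.2 6 0 0 0 8.5;4.8 1.2 6 0 0 0 8.5;4.8 1.2 6 0 0 0 8.5")

```text
time_s: 1.52
tool_pos: [0.4455, -0.1445, 0.1416]
tcp_rot: [3.142, 0.0, 1.373]
wrist_force: [0.2, 0.1, 0.4]
gripper_width: 0.085
gripper_force: 0.0
```

Run:
```python
from m import *
go(.446,-.142,.046,78.7)
c=shot('side');P=cloud(c)[0];print(rnd(sel(P,.447,-.14,.03,.09,.109)))
```

```text
shift [0.26 0.   9.56] turn [ 0.    0.02 -0.05]
([445.1, -142.6, 21.0], array([ 0.4445, -0.1377,  0.1053]))
```

Request:
arm_command(rows="0.2 0 4 0 0 0 8.5;0.2 0 7.5 0 0 0 8.5;0.2 0 9.5 0 0 0 8.5;0.2 0 9.5 0 0 0 8.5;0.2 0 9.5 0 0 0 3;0.2 0 9.5 0 0 0 3;0.2 0 9.5 0 0 0 3;0.2 0 9.5 0 0 0 3;0.2 0 9.5 0 0 0 3;0.2 0 9.5 0 0 0 3;0.2 0 9.5 0 0 0 3;0.2 0 9.5 0 0 0 3", squeeze=30)

```text
time_s: 2.57
tool_pos: [0.4469, -0.1424, 0.0476]
tcp_rot: [3.139, 0.001, 1.373]
wrist_force: [-2.3, 0.4, 9.9]
gripper_width: 0.0398
gripper_force: 29.6
```

```bash
python3 -c "
from m import *
go(.4591,-.4097,.19,78.7)"
```

```text
shift [-25.98   6.49 -14.2 ] turn [ 0.16  0.04 -0.03]
```

Request:
arm_command(rows="0 0 -3.5 0 0 0 3;0 0 -7.5 0 0 0 3;0 0 -11 0 0 0 3;-1 0.3 -14 0 0 0 3;-5 1.2 -14.2 0 0 0 3;-9 2.2 -14.2 0 0 0 3;-13 3.2 -14.2 0 0 0 3;-17 4.2 -14.2 0 0 0 3;-21 5.2 -14.2 0 0 0 3;-24 6 -14.2 0 0 0 3;-26 6.5 -14.2 0 0 0 3;-26 6.5 -14.2 0 0 0 3")

```text
time_s: 3.57
tool_pos: [0.4582, -0.4131, 0.1876]
tcp_rot: [-3.141, 0.001, 1.37]
wrist_force: [-0.0, -0.2, -0.4]
gripper_width: 0.0399
gripper_force: 31.3
```

Run:
```python
from m import *
go(.4591,-.4097,.0535,78.7)
for n in('side','top'):
    c=shot(n,n+'1.png');P=cloud(c)[0]
    Q=sel(P,.465,-.42,.06,.14,.26);print(n,rnd(Q),np.percentile(Q[:,2],[2,98]))
```

```text
shift [ 0.36  0.03 13.41] turn [-0.01  0.03 -0.18]
side ([456.1, -408.8, 35.7], array([ 0.4554, -0.3993,  0.2225])) [0.14702639 0.25579526]
top ([464.2, -407.7, 27.1], array([ 0.4623, -0.3951,  0.2221])) [0.14991351 0.25007986]
```

View pics/side1.png

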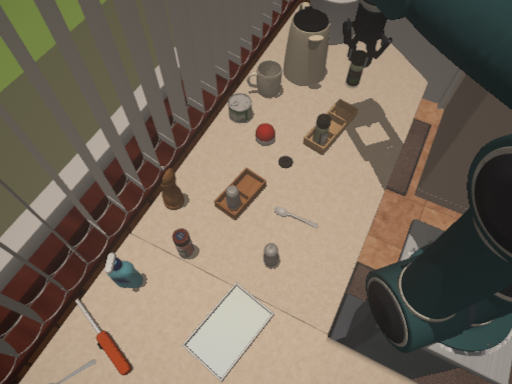

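The side view shows the jar held upright at (357,70) above the rack's far bay, with the pitcher behind at (308,45). Before lowering I'll check the jar's pose and the pitcher's clearance.

Run:
```python
import pickle
from m import *
d=pickle.load(open('c0.pkl','rb'))
for n in d:
    P=cloud(d[n])[0];Q=P[(P[:,0]>.4)&(P[:,1]<-.44)&(P[:,1]>-.75)&(P[:,2]>.05)&(P[:,0]<.75)]
    D=np.hypot(Q[:,0]-.459,Q[:,1]+.41);i=D.argmin();print(n,'pitcher nearest',D[i].round(3),Q[i].round(3))
for n in('side','top'):
    c=eyes.camera(n);P=cloud(c)[0]
    for z in(.135,.15,.165,.18):
        Q=sel(P,.459,-.411,.05,z,z+.012);
        if len(Q)>5: print(n,z,len(Q),rnd(Q))
    print(np.percentile(sel(P,.459,-.411,.035,.1,.2)[:,2],[0,2,5]))
```

```text
top pitcher nearest 0.15 [ 0.589 -0.485  0.199]
side pitcher nearest 0.151 [ 0.597 -0.473  0.2  ]
side 0.135 14 ([455.9, -402.9, 18.1], array([ 0.456 , -0.395 ,  0.1448]))
side 0.15 43 ([455.5, -406.8, 20.3], array([ 0.4535, -0.3938,  0.1573]))
side 0.165 51 ([456.5, -405.9, 19.8], array([ 0.4542, -0.3934,  0.172 ]))
side 0.18 45 ([454.6, -405.5, 20.9], array([ 0.4523, -0.392 ,  0.187 ]))
[0.14098082 0.144156   0.14581993]
top 0.135 8 ([459.4, -397.7, 15.9], array([ 0.4594, -0.3916,  0.1444]))
top 0.15 13 ([458.2, -398.1, 17.1], array([ 0.4583, -0.3917,  0.1565]))
top 0.165 24 ([457.1, -400.0, 18.1], array([ 0.4585, -0.3909,  0.1709]))
top 0.18 22 ([457.3, -399.6, 18.0], array([ 0.4547, -0.3915,  0.1879]))
[0.13915957 0.14419746 0.14453178]
```

Request:
arm_command(rows="0.4 0 2 0 0 0 3;0.4 0 6 0 0 0 3;0.4 0 10 0 0 0 3;0.4 0 12 0 0 0 3;0.4 0 12.8 0 0 0 3;0.4 0 13.2 0 0 0 3;0.4 0 13.2 0 0 0 3")

```text
time_s: 4.35
tool_pos: [0.4598, -0.4055, 0.0565]
tcp_rot: [3.141, 0.001, 1.374]
wrist_force: [-0.5, 0.1, -0.3]
gripper_width: 0.0394
gripper_force: 31.3
```

```bash
python3 -c "
from m import *
go(.4591,-.4097,.0535,78.7)"
```

```text
shift [-0.43  0.01  0.3 ] turn [0.05 0.03 0.  ]
```

Request:
arm_command(rows="-0.4 0 0.05 0 0 0 3;-0.4 0 0.15 0 0 0 3;-0.4 0 0.25 0 0 0 3;-0.4 0 0.25 0 0 0 3")

```text
time_s: 4.68
tool_pos: [0.4588, -0.4099, 0.0537]
tcp_rot: [3.141, 0.001, 1.373]
wrist_force: [0.2, -0.1, 4.9]
gripper_width: 0.0397
gripper_force: 31.8
```

Request:
arm_command(rows="0 0 0 0 0 0 4.5;0 0 0 0 0 0 5.5;0 0 0 0 0 0 6.5;0 0 0 0 0 0 7;0 0 0 0 0 0 7;0 0 -3 0 0 0 7;0 0 -7 0 0 0 7;0 0 -11 0 0 0 7;0 0 -14 0 0 0 7;0 0 -14 0 0 0 7;0 0 -14 0 0 0 7")

```text
time_s: 5.6
tool_pos: [0.4591, -0.41, 0.195]
tcp_rot: [3.139, 0.002, 1.373]
wrist_force: [0.4, 0.5, -1.4]
gripper_width: 0.0703
gripper_force: 0.0
```

Run:
```python
from m import *
go(.652,.2125,.2,78.7);print(sensors.sense()['q'].round(2))
for n in('side',):
    c=shot(n);P=cloud(c)[0]
    Q=sel(P,.459,-.41,.04,.09,.125);print(n,rnd(Q),np.percentile(Q[:,2],95))
```

```text
shift [64.83  6.68 -0.6 ] turn [ 0.16  0.1  -0.03]
[-0.77 -0.01  1.59  0.    1.56 -0.57]
side ([457.0, -410.1, 23.5], array([ 0.4563, -0.4012,  0.1108])) 0.11470133214323214
```

Request:
arm_command(rows="64.8 6.7 -0.5 0 0 0 8.5;64.8 6.7 -0.5 0 0 0 8.5;64.8 6.7 -0.5 0 0 0 8.5;64.8 6.7 -0.5 0 0 0 8.5;64.8 6.7 -0.5 0 0 0 8.5;64.8 6.7 -0.5 0 0 0 8.5;64.8 6.7 -0.5 0 0 0 8.5;64.8 6.7 -0.5 0 0 0 8.5;64.8 6.7 -0.5 0 0 0 8.5;64.8 6.7 -0.5 0 0 0 8.5;64.8 6.7 -0.5 0 0 0 8.5;64.8 6.7 -0.5 0 0 0 8.5")

```text
time_s: 6.65
tool_pos: [0.6064, 0.0701, 0.1949]
tcp_rot: [-3.139, 0.001, 1.373]
wrist_force: [0.3, -1.1, 0.3]
gripper_width: 0.0849
gripper_force: 0.0
```

Run:
```python
from m import *
go(.652,.2125,.15,78.7)
```

```text
shift [14.86  1.69  4.48] turn [-0.13  0.04 -0.03]
```

Request:
arm_command(rows="4 0.4 0 0 0 0 8.5;8 0.9 0 0 0 0 8.5;12 1.4 1 0 0 0 8.5;14 1.6 3 0 0 0 8.5;14 1.7 4.5 0 0 0 8.5;14 1.7 4.5 0 0 0 8.5;14 1.7 4.5 0 0 0 8.5")

```text
time_s: 7.23
tool_pos: [0.65, 0.2012, 0.1498]
tcp_rot: [-3.138, 0.002, 1.373]
wrist_force: [0.0, 1.0, 1.2]
gripper_width: 0.0848
gripper_force: 0.0
```

Run:
```python
from m import *
go(.652,.2125,.046,78.7)
c=shot('top','top2.png');P=cloud(c)[0];print(rnd(sel(P,.652,.2125,.03,.09,.112)))
c=shot('side','side2.png');P=cloud(c)[0];print(rnd(sel(P,.652,.2125,.03,.09,.112)))
```

```text
shift [ 1.17  0.   10.38] turn [-0.18  0.1  -0.04]
([644.3, 213.1, 12.4], array([0.6411, 0.2078, 0.1059]))
([653.5, 213.3, 20.3], array([0.6513, 0.2149, 0.1054]))
```

View pics/side2.png

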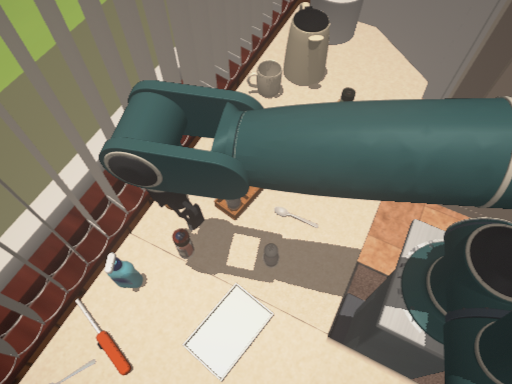

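The side view shows the open gripper at (180,205) next to and above jar 2 at (182,243), 1.2 cm short. The wrist looks close to the slats, so I'll check that gap.

Run:
```python
from m import *
import pickle
d=pickle.load(open('c0.pkl','rb'))
c=shot('side');P,uv=cloud(c)
h=cv2.cvtColor(c['frame'],cv2.COLOR_RGB2HSV)[uv[:,1],uv[:,0]]
A=P[(h[:,0]>75)&(h[:,0]<105)&(h[:,1]>90)&(P[:,2]>.25)&(P[:,1]>.0)]
print('arm teal max x',np.percentile(A[:,0],[90,99,100]).round(3), A[:,2].min())
P=cloud(d['side'])[0]
for z in(.1,.2,.3,.4,.5):
    Q=P[(abs(P[:,1]-.15)<.2)&(P[:,2]>z)&(P[:,2]<z+.1)&(P[:,0]>.6)];print(z,len(Q),Q[:,0].min().round(3) if len(Q) else '')
```

```text
Traceback (most recent call last):
IndexError: index -1 is out of bounds for axis 0 with size 0
```

Run:
```python
from m import *
import pickle
d=pickle.load(open('c0.pkl','rb'))
c=shot('side')
for u,v in[(115,150),(135,165),(160,120),(180,90),(215,130)]:
    print(u,v,c['frame'][v,u],world(c,u,v,c['depth'][v,u]).round(3))
P=cloud(d['side'])[0]
for z in(.1,.2,.3,.4,.5):
    Q=P[(abs(P[:,1]-.15)<.2)&(P[:,2]>z)&(P[:,2]<z+.1)&(P[:,0]>.68)];print(z,len(Q),Q[:,0].min().round(3) if len(Q) else '')
```

```text
115 150 [105 107  99] [0.647 0.27  0.515]
135 165 [55 53 52] [0.619 0.27  0.497]
160 120 [64 91 88] [0.623 0.195 0.514]
180 90 [ 72 102  98] [0.621 0.14  0.526]
215 130 [44 57 56] [0.573 0.13  0.449]
0.1 5547 0.711
0.2 6794 0.744
0.3 2796 0.744
0.4 4020 0.744
0.5 4483 0.744
```

Request:
arm_command(rows="1.1 0 0 0 0 0 8.5;1.1 0 1 0 0 0 8.5;1.1 0 4 0 0 0 8.5;1.1 0 8 0 0 0 8.5;1.1 0 10.3 0 0 0 8.5;1.1 0 10.3 0 0 0 8.5;1.1 0 10.3 0 0 0 8.5")

```text
time_s: 8.02
tool_pos: [0.6526, 0.2126, 0.048]
tcp_rot: [-3.14, 0.001, 1.373]
wrist_force: [0.5, -0.7, 0.4]
gripper_width: 0.0851
gripper_force: 0.0
```

Request:
arm_command(rows="0 0 0 0 0 0 3;0 0 0 0 0 0 3;0 0 0 0 0 0 3;0 0 0 0 0 0 3;0 0 0 0 0 0 3;0 0 0 0 0 0 3;0 0 0 0 0 0 3;0 0 0 0 0 0 3")

```text
time_s: 8.68
tool_pos: [0.6538, 0.2129, 0.0506]
tcp_rot: [3.139, -0.001, 1.373]
wrist_force: [0.2, 0.3, 6.2]
gripper_width: 0.0398
gripper_force: 29.8
```

```bash
python3 -c "
from m import *
go(.472,-.345,.19,78.7)"
```

```text
shift [-58.26  -6.84 -14.02] turn [ 0.12 -0.07 -0.03]
```

Request:
arm_command(rows="0 0 -3.5 0 0 0 3;0 0 -7.5 0 0 0 3;0 0 -11 0 0 0 3;-2 -0.3 -14 0 0 0 3;-6 -0.7 -14 0 0 0 3;-10 -1.2 -14 0 0 0 3;-14 -1.7 -14 0 0 0 3;-18 -2.1 -14 0 0 0 3;-22 -2.6 -14 0 0 0 3;-26 -3 -14 0 0 0 3;-30 -3.5 -14 0 0 0 3;-34 -4 -14 0 0 0 3")

```text
time_s: 9.68
tool_pos: [0.5461, -0.1145, 0.1896]
tcp_rot: [3.14, 0.0, 1.373]
wrist_force: [1.4, 0.1, -1.2]
gripper_width: 0.0398
gripper_force: 31.2
```

```bash
python3 -c "
from m import *
go(.472,-.345,.19,78.7)"
```

```text
shift [-24.06  -2.74  -0.04] turn [ 0.07  0.01 -0.02]
```

Request:
arm_command(rows="-4 -0.5 0 0 0 0 3;-8 -0.9 0 0 0 0 3;-12 -1.4 0 0 0 0 3;-16 -1.9 0 0 0 0 3;-20 -2.3 0 0 0 0 3;-23 -2.6 0 0 0 0 3;-24.1 -2.7 0 0 0 0 3;-24.1 -2.7 0 0 0 0 3;-24.1 -2.7 0 0 0 0 3")

```text
time_s: 10.43
tool_pos: [0.4732, -0.3439, 0.1891]
tcp_rot: [3.141, -0.0, 1.372]
wrist_force: [0.2, 0.7, -1.1]
gripper_width: 0.0397
gripper_force: 31.1
```

Run:
```python
from m import *
go(.472,-.345,.0565,78.7)
c=shot('side');P=cloud(c)[0]
Q=sel(P,.472,-.345,.04,.115,.3);print(np.percentile(Q[:,2],[0,1,3]))
for z in(.15,.165,.18): print(z,rnd(sel(P,.472,-.345,.05,z,z+.012)))
```

```text
shift [-0.14 -0.09 13.26] turn [ 0.02 -0.02 -0.1 ]
[0.14166009 0.14420344 0.14880027]
0.15 ([471.9, -341.2, 20.3], array([ 0.4687, -0.3272,  0.156 ]))
0.165 ([472.0, -341.7, 20.3], array([ 0.4679, -0.3279,  0.1695]))
0.18 ([470.7, -337.6, 20.0], array([ 0.4679, -0.3262,  0.1866]))
```

Request:
arm_command(rows="-0.1 -0.1 2 0 0 0 3;-0.1 -0.1 6 0 0 0 3;-0.1 -0.1 10 0 0 0 3;-0.1 -0.1 12 0 0 0 3;-0.1 -0.1 12.8 0 0 0 3;-0.1 -0.1 13 0 0 0 3;-0.1 -0.1 13 0 0 0 3;-0.1 -0.1 13 0 0 0 3")

```text
time_s: 11.15
tool_pos: [0.4731, -0.3448, 0.061]
tcp_rot: [3.139, 0.001, 1.374]
wrist_force: [-0.4, 0.4, -1.5]
gripper_width: 0.0398
gripper_force: 31.1
```

Request:
arm_command(rows="0 0 0.1 0 0 0 3;0 0 0.2 0 0 0 3;0 0 0.3 0 0 0 3;0 0 0.35 0 0 0 3;0 0 0.4 0 0 0 3;0 0 0.4 0 0 0 3")

```text
time_s: 11.65
tool_pos: [0.4726, -0.3452, 0.0565]
tcp_rot: [3.14, 0.001, 1.373]
wrist_force: [-1.2, 1.5, 11.0]
gripper_width: 0.0396
gripper_force: 32.2
```

Request:
arm_command(rows="0 0 -0.05 0 0 0 4.5;0 0 -0.1 0 0 0 5.5;0 0 -0.1 0 0 0 6.5;0 0 -0.1 0 0 0 7;0 0 -0.1 0 0 0 7;0 0 -3 0 0 0 7;0 0 -7 0 0 0 7;0 0 -11 0 0 0 7;0 0 -14 0 0 0 7;0 0 -14 0 0 0 7;0 0 -14 0 0 0 7")

```text
time_s: 12.57
tool_pos: [0.4726, -0.3451, 0.1968]
tcp_rot: [3.139, 0.001, 1.373]
wrist_force: [-0.0, -0.3, -0.6]
gripper_width: 0.0701
gripper_force: 0.0
```

Run:
```python
from m import *
go(.449,.137,.18,79.2)
c=shot('side','side3.png');P=cloud(c)[0]
for x,y in((.484,-.28),(.472,-.345),(.459,-.41)):
    print(rnd(sel(P,x,y,.035,.09,.125)))
print(rnd(sel(P,.449,.137,.03,.075,.11)))
```

```text
shift [ 46.8  -11.79   1.58] turn [ 0.16  0.08 -0.54]
([484.2, -279.7, 22.7], array([ 0.4821, -0.2721,  0.1107]))
([471.5, -343.0, 21.5], array([ 0.4712, -0.3364,  0.111 ]))
([457.8, -409.2, 22.6], array([ 0.4563, -0.4012,  0.1106]))
([448.8, 135.6, 17.9], array([0.4481, 0.1395, 0.0863]))
```

Three jars stand in their bays with tops at 0.111. Next is the shaker.

Request:
arm_command(rows="46.8 -11.8 1.6 0 0 -0.5 8.5;46.8 -11.8 1.6 0 0 -0.5 8.5;46.8 -11.8 1.6 0 0 -0.5 8.5;46.8 -11.8 1.6 0 0 -0.5 8.5;46.8 -11.8 1.6 0 0 -0.5 8.5;46.8 -11.8 1.6 0 0 -0.5 8.5;46.8 -11.8 1.6 0 0 -0.5 8.5;46.8 -11.8 1.6 0 0 -0.5 8.5;46.8 -11.8 1.6 0 0 -0.5 8.5;46.8 -11.8 1.6 0 0 -0.5 8.5;46.8 -11.8 1.6 0 0 -0.5 8.5;46.8 -11.8 1.6 0 0 -0.5 8.5")

```text
time_s: 13.62
tool_pos: [0.4469, 0.1406, 0.177]
tcp_rot: [-3.139, 0.0, 1.383]
wrist_force: [1.0, -0.9, 0.2]
gripper_width: 0.0849
gripper_force: 0.0
```

```bash
python3 -c "
from m import *
go(.449,.137,.13,79.2)"
```

```text
shift [-0.31  0.28  4.7 ] turn [-0.13  0.02  0.06]
```

Request:
arm_command(rows="0 0 2 0 0 0 8.5;0 0 4.5 0 0 0 8.5;0 0 4.5 0 0 0 8.5;0 0 4.5 0 0 0 8.5")

```text
time_s: 13.95
tool_pos: [0.4473, 0.1372, 0.1321]
tcp_rot: [-3.138, 0.002, 1.382]
wrist_force: [0.4, -0.0, 0.5]
gripper_width: 0.0849
gripper_force: 0.0
```

```bash
python3 -c "
from m import *
go(.449,.137,.034,79.2)"
```

```text
shift [0.03 0.21 9.81] turn [-0.2   0.1  -0.03]
```

Request:
arm_command(rows="0 0.1 4 0 0 0 8.5;0 0.1 8 0 0 0 8.5;0 0.1 10 0 0 0 8.5;0 0.1 10 0 0 0 8.5;0 0.1 10 0 0 0 3.5;0 0.1 10 0 0 0 3.5;0 0.1 10 0 0 0 3.5;0 0.1 10 0 0 0 3.5;0 0.1 10 0 0 0 3.5;0 0.1 10 0 0 0 3.5;0 0.1 10 0 0 0 3.5;0 0.1 10 0 0 0 3.5")

```text
time_s: 14.95
tool_pos: [0.4493, 0.1373, 0.034]
tcp_rot: [3.141, -0.0, 1.382]
wrist_force: [0.9, -0.1, 0.3]
gripper_width: 0.0349
gripper_force: 0.0
```

```bash
python3 -c "
from m import *
go(.602,-.036,.15,79.2)"
```

```text
shift [-14.15  18.25 -11.6 ] turn [ 0.01 -0.   -0.03]
```

The fingers closed to 35 mm with no force, so the grasp missed. I'll look.

Run:
```python
from m import *
c=shot('side');cv2.imwrite('pics/side4.png',cv2.resize(c['frame'][170:330,180:380,::-1],None,fx=3.5,fy=3.5,interpolation=cv2.INTER_CUBIC))
```

```text
(no output)
```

View pics/side4.png

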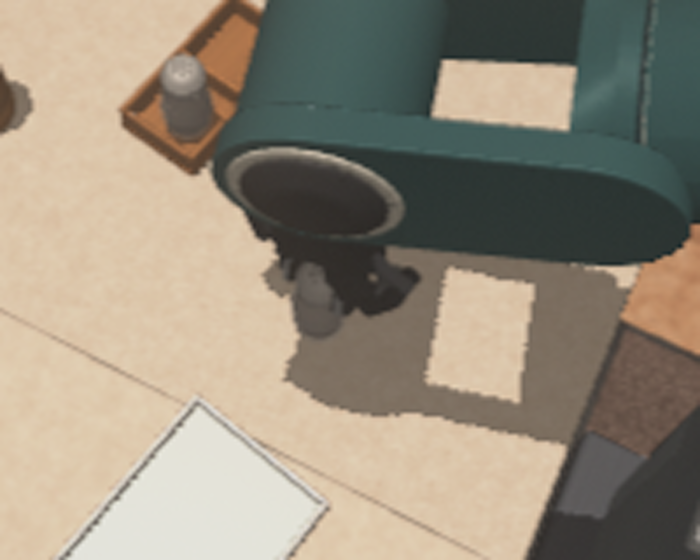

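The crop shows the shaker still upright at (316,300), apparently on the camera side of the shut fingers. I'll measure where it is now.

Run:
```python
from m import *
import pickle
d=pickle.load(open('c0.pkl','rb'))
c=shot('side')
for nm,cc in(('was',d['side']),('now',c)):
    for u,v in[(268,247),(271,247),(271,255),(271,261),(266,258),(276,258)]:
        print(nm,u,v,cc['frame'][v,u],world(cc,u,v,cc['depth'][v,u]).round(3))
w=shot('wrist','w1.png');print(w['camera_matrix'],w['R'],-np.array(w['R']).T@w['t'])
```

```text
was 268 247 [151 141 130] [0.457 0.138 0.089]
was 271 247 [143 133 123] [0.451 0.134 0.088]
was 271 255 [125 115 106] [0.443 0.15  0.082]
was 271 261 [94 85 77] [0.441 0.152 0.048]
was 266 258 [87 79 71] [0.454 0.152 0.053]
was 276 258 [84 76 69] [0.432 0.143 0.057]
now 268 247 [94 88 81] [0.457 0.137 0.088]
now 271 247 [86 80 74] [0.451 0.134 0.088]
now 271 255 [103  96  88] [0.443 0.15  0.081]
now 271 261 [96 88 81] [0.44  0.154 0.053]
now 266 258 [95 87 80] [0.455 0.15  0.048]
now 276 258 [85 81 78] [0.429 0.151 0.08 ]
[[297.31863964   0.         258.05608114]
 [  0.         297.31863964 193.54893683]
 [  0.           0.           1.        ]] [[ 9.81976746e-01 -1.89000115e-01  7.91584139e-04]
 [-1.79109247e-01 -9.29233784e-01  3.23178671e-01]
 [-6.03452393e-02 -3.17495720e-01 -9.46337635e-01]] [0.46446528 0.21835497 0.2059307 ]
```

View pics/w1.png

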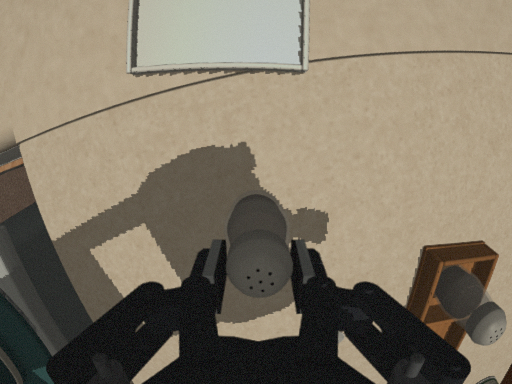

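The wrist view shows the shaker (dome at 260,262) between the fingertips (218,245) and (302,245), with gaps that look near zero. I'll project known points to see where the fingers really are.

```bash
cat >> m.py <<'E'
def fproj(c,X):
    K=np.array(c['camera_matrix']);p=np.atleast_2d(X)@np.array(c['R']).T+np.array(c['t'])
    th=np.arctan2(np.hypot(p[:,0],p[:,1]),p[:,2]);ph=np.arctan2(p[:,1],p[:,0])
    return np.c_[K[0,2]+K[0,0]*th*np.cos(ph),K[1,2]+K[1,1]*th*np.sin(ph)].round(0)
E
python3 - <<'E'
from m import *
s=sensors.sense();print(s['tool_pos'],s['gripper_width'],s['gripper_force'],s['q'].round(3))
c=eyes.camera('wrist');T=s['tool_pos']
print('tcp',fproj(c,T),'sh base/top',fproj(c,[[.449,.137,0],[.449,.137,.09]]))
ty=np.array([np.sin(s['tcp_rot'][2]),-np.cos(s['tcp_rot'][2]),0])
for w in(.0175,.022): print('tips',w,fproj(c,[T+ty*w,T-ty*w]),'shaker at z.06',fproj(c,[[.449,.137,.06]+ty*w,[.449,.137,.06]-ty*w]))
for z in (.03,.05,.07):
    print(z,fproj(c,[[.449,.137,z]+ty*.0175,[.449,.137,z]-ty*.0175]))
h=c['depth']; print([(u,v,h[v,u].round(3)) for u,v in((260,262),(258,215),(218,245),(218,290),(302,245))])
E
```

```text
[0.44927571 0.13723724 0.03382065] 0.035171014104144964 0.03686548276164103 [ 0.242 -0.247  2.065 -0.     1.323  0.431]
tcp [[259. 229.]] sh base/top [[258. 209.]
 [258. 280.]]
tips 0.0175 [[286. 229.]
 [231. 229.]] shaker at z.06 [[289. 249.]
 [227. 249.]]
tips 0.022 [[293. 228.]
 [224. 229.]] shaker at z.06 [[297. 249.]
 [219. 249.]]
0.03 [[285. 226.]
 [231. 226.]]
0.05 [[288. 241.]
 [229. 241.]]
0.07 [[291. 258.]
 [225. 258.]]
[(260, 262, np.float32(0.136)), (258, 215, np.float32(0.167)), (218, 245, np.float32(0.148)), (218, 290, np.float32(0.124)), (302, 245, np.float32(0.147))]
```

```bash
cat >> m.py <<'E'
def fworld(c,u,v):
    K=np.array(c['camera_matrix']);a=(np.asarray(u)-K[0,2])/K[0,0];b=(np.asarray(v)-K[1,2])/K[1,1]
    th=np.hypot(a,b);d=c['depth'][v,u];k=np.tan(th)/th
    return (np.stack([a*k*d,b*k*d,d],-1)-np.array(c['t']))@np.array(c['R'])
E
python3 - <<'E'
from m import *
c=eyes.camera('wrist')
for u in(212,219,226,232,258,285,291,297,306):
    print(u,[(v,*(fworld(c,u,v)*1000).round(0).astype(int)) for v in range(200,311,10)])
E
```

```text
212 [(200, np.int64(417), np.int64(151), np.int64(1)), (210, np.int64(415), np.int64(143), np.int64(1)), (220, np.int64(413), np.int64(135), np.int64(0)), (230, np.int64(411), np.int64(127), np.int64(1)), (240, np.int64(427), np.int64(152), np.int64(69)), (250, np.int64(429), np.int64(151), np.int64(79)), (260, np.int64(430), np.int64(152), np.int64(90)), (270, np.int64(431), np.int64(151), np.int64(97)), (280, np.int64(431), np.int64(149), np.int64(102)), (290, np.int64(431), np.int64(146), np.int64(106)), (300, np.int64(434), np.int64(152), np.int64(120)), (310, np.int64(437), np.int64(156), np.int64(131))]
219 [(200, np.int64(422), np.int64(150), np.int64(0)), (210, np.int64(420), np.int64(142), np.int64(0)), (220, np.int64(418), np.int64(134), np.int64(0)), (230, np.int64(416), np.int64(126), np.int64(1)), (240, np.int64(431), np.int64(151), np.int64(69)), (250, np.int64(432), np.int64(151), np.int64(79)), (260, np.int64(433), np.int64(150), np.int64(88)), (270, np.int64(434), np.int64(149), np.int64(95)), (280, np.int64(433), np.int64(145), np.int64(97)), (290, np.int64(432), np
[... 3711 characters left out ...]
, np.int64(129), np.int64(100)), (310, np.int64(465), np.int64(125), np.int64(102))]
306 [(200, np.int64(485), np.int64(138), np.int64(1)), (210, np.int64(484), np.int64(130), np.int64(0)), (220, np.int64(483), np.int64(122), np.int64(1)), (230, np.int64(482), np.int64(113), np.int64(0)), (240, np.int64(481), np.int64(104), np.int64(0)), (250, np.int64(474), np.int64(143), np.int64(80)), (260, np.int64(473), np.int64(143), np.int64(89)), (270, np.int64(471), np.int64(143), np.int64(97)), (280, np.int64(471), np.int64(140), np.int64(100)), (290, np.int64(469), np.int64(145), np.int64(114)), (300, np.int64(469), np.int64(145), np.int64(119)), (310, np.int64(468), np.int64(150), np.int64(130))]
```

The wrist depth shows the fingertips at z≈0.067, around the dome, although the TCP reads 0.034. At this opening the tips sit about 33 mm behind the stated TCP. I'll check the palm's height before going lower.

Run:
```python
from m import *
c=eyes.camera('wrist')
for u in(230,245,258,270,285):
    print(u,[(v,*[int(k) for k in (fworld(c,u,v)*1000).round(0)]) for v in range(320,384,9)])
for v in range(230,250,3): print(v,[tuple(int(k) for k in (fworld(c,u,v)*1000).round(0)) for u in (214,219,300)])
```

```text
230 [(320, 402, 33, 0), (329, 400, 21, 0), (338, 442, 149, 138), (347, 442, 148, 141), (356, 443, 149, 146), (365, 443, 149, 149), (374, 443, 148, 152), (383, 443, 149, 156)]
245 [(320, 416, 31, 0), (329, 414, 19, 1), (338, 446, 147, 136), (347, 447, 148, 142), (356, 447, 148, 145), (365, 447, 148, 149), (374, 447, 147, 152), (383, 447, 148, 156)]
258 [(320, 428, 28, 0), (329, 426, 17, 0), (338, 423, 4, 0), (347, 451, 147, 142), (356, 451, 148, 146), (365, 451, 148, 149), (374, 451, 148, 153), (383, 451, 147, 156)]
270 [(320, 439, 26, 0), (329, 437, 14, 0), (338, 435, 2, 1), (347, 454, 146, 141), (356, 454, 146, 145), (365, 454, 146, 149), (374, 454, 148, 153), (383, 454, 145, 155)]
285 [(320, 452, 24, 1), (329, 451, 11, 0), (338, 459, 145, 137), (347, 459, 146, 142), (356, 459, 145, 145), (365, 459, 145, 149), (374, 458, 146, 153), (383, 458, 145, 156)]
230 [(412, 127, 0), (416, 126, 0), (478, 114, 0)]
233 [(412, 124, 1), (416, 123, 0), (477, 112, 1)]
236 [(411, 122, 1), (415, 121, 1), (477, 110, 1)]
239 [(428, 152, 68), (431, 151, 68), (473, 143, 68)]
242 [(429, 151, 71), (431, 151, 71), (472, 143, 71)]
245 [(429, 152, 75), (432, 151, 75), (472, 143, 75)]
248 [(429, 151, 77), (432, 151, 77), (471, 143, 78)]
```

Palm and tips both sit about 29 mm higher than the reported TCP implies, so I'll reopen, step down 2.3 cm while watching force, and close again.

Request:
arm_command(rows="0 0 0 0 0 0 6;0 0 0 0 0 0 7;0 0 0 0 0 0 7;0 0 0 0 0 0 7;0 0 0.5 0 0 0 7;0 0 1 0 0 0 7;0 0 1.2 0 0 0 7;0 0 1.2 0 0 0 7")

```text
time_s: 15.92
tool_pos: [0.4488, 0.1371, 0.0209]
tcp_rot: [-3.14, 0.001, 1.382]
wrist_force: [-0.6, 0.2, -0.1]
gripper_width: 0.07
gripper_force: 0.0
```

Request:
arm_command(rows="0 0 0.5 0 0 0 7;0 0 0.9 0 0 0 7;0 0 1.1 0 0 0 7;0 0 1.1 0 0 0 7")

```text
time_s: 16.25
tool_pos: [0.449, 0.1372, 0.0102]
tcp_rot: [-3.141, 0.0, 1.382]
wrist_force: [-0.5, -0.7, -0.0]
gripper_width: 0.0699
gripper_force: 0.0
```

Run:
```python
from m import *
c=eyes.camera('wrist')
W=fworld(c,*np.meshgrid(np.arange(100,420),np.arange(150,384)))
m=(W[...,2]>.025)&(abs(W[...,1]-.147)<.012)
for a,b in((.38,.428),(.472,.52)):
    Q=W[m&(W[...,0]>a)&(W[...,0]<b)];print(a,len(Q),np.percentile(Q[:,2],[0,.5,2]).round(3))
```

```text
0.38 6666 [0.032 0.049 0.054]
0.472 4885 [0.048 0.052 0.056]
```

Request:
arm_command(rows="0 0 0 0 0 0 3.5;0 0 0 0 0 0 3.5;0 0 0 0 0 0 3.5;0 0 0 0 0 0 3.5;0 0 0 0 0 0 3.5;0 0 0 0 0 0 3.5")

```text
time_s: 16.8
tool_pos: [0.4494, 0.1373, 0.0113]
tcp_rot: [3.141, -0.0, 1.382]
wrist_force: [-2.8, -0.2, 5.1]
gripper_width: 0.0369
gripper_force: 29.8
```

```bash
python3 -c "
from m import *
go(.602,-.036,.13,79.2)"
```

```text
shift [-14.15  18.25 -11.87] turn [ 0.01 -0.01 -0.04]
```

Width 36.9 suggests the grip is high on the taper, so I'll regrip 0.8 cm lower.

Request:
arm_command(rows="0 0 0 0 0 0 5.5;0 0 0 0 0 0 6;0 0 0 0 0 0 6;0 0 0.5 0 0 0 6;0 0 0.8 0 0 0 6;0 0 0.8 0 0 0 6;0 0 0.8 0 0 0 3.5;0 0 0.8 0 0 0 3.5;0 0 0.8 0 0 0 3.5;0 0 0.8 0 0 0 3.5;0 0 0.8 0 0 0 3.5;0 0 0.8 0 0 0 3.5")

```text
time_s: 17.8
tool_pos: [0.4494, 0.1373, 0.003]
tcp_rot: [3.141, -0.0, 1.382]
wrist_force: [-1.4, -0.5, 2.9]
gripper_width: 0.0394
gripper_force: 30.3
```

Run:
```python
from m import *
go(.602,-.036,.13,79.2)
c=shot('wrist','w2.png')
c2=shot('side');P=cloud(c2)[0];print(rnd(sel(P,.449,.137,.035,.03,.065)))
```

```text
shift [-14.15  18.25 -12.7 ] turn [ 0.01 -0.01 -0.03]
([448.9, 141.3, 33.0], array([0.445 , 0.1503, 0.0494]))
```

View pics/w2.png

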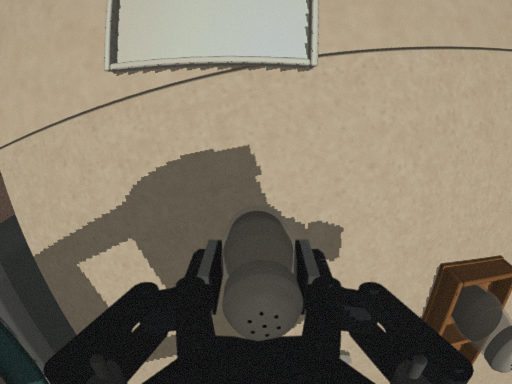

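The wrist view shows the shaker's upper body held between the pads, with the dome at (262,300). I'll lift and carry it.

Request:
arm_command(rows="0 0 -2 0 0 0 3.5;0 0 -5 0 0 0 3.5;0 0 -8.5 0 0 0 3.5;0 0 -12 0 0 0 3.5;-2 3 -12.7 0 0 0 3.5;-4.5 6 -12.7 0 0 0 3.5;-7 9 -12.7 0 0 0 3.5;-9.5 12 -12.7 0 0 0 3.5;-12 15 -12.7 0 0 0 3.5;-14.2 18.2 -12.7 0 0 0 3.5;-14.2 18.2 -12.7 0 0 0 3.5;-14.2 18.2 -12.7 0 0 0 3.5", squeeze=40)

```text
time_s: 18.9
tool_pos: [0.6019, -0.0379, 0.1286]
tcp_rot: [-3.14, 0.0, 1.379]
wrist_force: [-0.1, 0.7, -0.4]
gripper_width: 0.0388
gripper_force: 40.0
```

Run:
```python
from m import *
go(.602,-.036,.011,79.2)
c=shot('side');P=cloud(c)[0]
Q=sel(P,.602,-.036,.045,.1,.25);print(np.percentile(Q[:,2],[0,1,3]))
for z in(.13,.14,.15): print(z,rnd(sel(P,.602,-.036,.04,z,z+.01)))
```

```text
shift [ 0.19 -0.   11.76] turn [-0.1   0.01 -0.16]
[0.12754086 0.13073148 0.13766975]
0.13 ([594.6, -31.2, 16.7], array([ 0.587 , -0.0247,  0.1351]))
0.14 ([595.9, -31.1, 17.9], array([ 0.5913, -0.0223,  0.1462]))
0.15 ([599.8, -27.9, 16.8], array([ 0.5959, -0.0215,  0.156 ]))
```

Run:
```python
from m import *
s=sensors.sense();print(s['tool_pos'])
c=eyes.camera('wrist')
W=fworld(c,*np.meshgrid(np.arange(200,320),np.arange(150,384))).reshape(-1,3)
for z in(.13,.14,.15,.16,.19,.2,.21):
    Q=sel(W,.602,-.036,.03,z,z+.01)
    if len(Q)>5: print(z,len(Q),rnd(Q),Q[:,:2].min(0).round(3),Q[:,:2].max(0).round(3))
```

```text
[ 0.60124175 -0.03682828  0.12891624]
0.13 196 ([601.0, -29.5, 17.0], array([ 0.6021, -0.0211,  0.1355])) [ 0.584 -0.031] [ 0.618 -0.019]
0.14 236 ([602.3, -31.2, 19.3], array([ 0.6028, -0.0196,  0.1455])) [ 0.583 -0.035] [ 0.621 -0.018]
0.15 487 ([602.1, -30.5, 19.9], array([ 0.6045, -0.0196,  0.1562])) [ 0.582 -0.034] [ 0.622 -0.017]
0.16 1089 ([602.9, -31.2, 29.4], array([ 0.6034, -0.0224,  0.1656])) [ 0.574 -0.045] [ 0.632 -0.017]
0.19 1555 ([602.5, -32.6, 26.9], array([ 0.6035, -0.0267,  0.1962])) [ 0.578 -0.053] [ 0.629 -0.021]
0.2 2099 ([602.9, -30.2, 25.0], array([ 0.6056, -0.0253,  0.2059])) [ 0.579 -0.047] [ 0.628 -0.02 ]
0.21 2945 ([603.6, -26.5, 23.0], array([ 0.6033, -0.0329,  0.2137])) [ 0.581 -0.049] [ 0.626 -0.021]
```

Request:
arm_command(rows="0.2 0 3 0 0 0 3.5;0.2 0 7 0 0 0 3.5;0.2 0 10 0 0 0 3.5;0.2 0 11.2 0 0 0 3.5;0.2 0 11.5 0 0 0 3.5;0.2 0 11.5 0 0 0 3.5;0.2 0 11.5 0 0 0 3.5")

```text
time_s: 19.58
tool_pos: [0.6027, -0.0342, 0.0171]
tcp_rot: [3.139, -0.0, 1.382]
wrist_force: [-0.5, -0.6, -0.9]
gripper_width: 0.0387
gripper_force: 40.0
```

Request:
arm_command(rows="0 0 0.1 0 0 0 3.5;0 0 0.2 0 0 0 3.5;0 0 0.3 0 0 0 3.5;0 0 0.35 0 0 0 3.5;0 0 0.35 0 0 0 3.5")

```text
time_s: 20.0
tool_pos: [0.6018, -0.0345, 0.0114]
tcp_rot: [3.141, -0.0, 1.382]
wrist_force: [-0.4, -0.3, -0.7]
gripper_width: 0.0387
gripper_force: 40.0
```

Request:
arm_command(rows="0 0 0.1 0 0 0 3.5;0 0 0.2 0 0 0 3.5;0 0 0.3 0 0 0 3.5;0 0 0.35 0 0 0 3.5;0 0 0.35 0 0 0 3.5")

```text
time_s: 20.42
tool_pos: [0.6018, -0.0345, 0.0081]
tcp_rot: [3.142, 0.0, 1.382]
wrist_force: [-1.2, -0.8, 3.5]
gripper_width: 0.0384
gripper_force: 40.9
```

Request:
arm_command(rows="0 0 0 0 0 0 4.2;0 0 0 0 0 0 5;0 0 0 0 0 0 6;0 0 0 0 0 0 6.5;0 0 0 0 0 0 6.5;0 0 -2.5 0 0 0 6.5;0 0 -6 0 0 0 6.5;0 0 -10 0 0 0 6.5;0 0 -14 0 0 0 6.5;0 0 -17 0 0 0 6.5;0 0 -17 0 0 0 6.5")

```text
time_s: 21.33
tool_pos: [0.6038, -0.0346, 0.1854]
tcp_rot: [3.132, -0.001, 1.382]
wrist_force: [0.2, -0.1, 0.2]
gripper_width: 0.0645
gripper_force: 0.0
```

Run:
```python
from m import *
go(.4416,-.008,.17,2.7)
c=shot('side');P=cloud(c)[0]
for x,y in((.602,-.036),(.611,.037)): print(rnd(sel(P,x,y,.03,.08,.12)))
print(sensors.sense()['q'].round(2))
```

```text
shift [ -0.43 -16.45   1.39] turn [ 0.41 -0.39 76.47]
([601.8, -34.8, 17.0], array([ 0.5994, -0.031 ,  0.0911]))
([610.0, 37.1, 16.9], array([0.6081, 0.0407, 0.0911]))
[-0.1  -0.04  1.63  0.    1.54  0.09]
```

Request:
arm_command(rows="-0.4 -4 0.5 0 0 7 3.5;-0.4 -8 1 0 0 14 3.5;-0.4 -12 1.4 0 0 21 3.5;-0.4 -16.4 1.4 0 0 28 3.5;-0.4 -16.4 1.4 0 0 35 3.5;-0.4 -16.4 1.4 0 0 42 3.5;-0.4 -16.4 1.4 0 0 49 3.5;-0.4 -16.4 1.4 0 0 56 3.5;-0.4 -16.4 1.4 0 0 63 3.5;-0.4 -16.4 1.4 0 0 70 3.5;-0.4 -16.4 1.4 0 0 76.5 3.5;-0.4 -16.4 1.4 0 0 76.5 3.5")

```text
time_s: 22.38
tool_pos: [0.4396, -0.0075, 0.1626]
tcp_rot: [-3.141, 0.001, 0.041]
wrist_force: [0.1, 0.5, 0.0]
gripper_width: 0.035
gripper_force: 0.0
```

Request:
arm_command(rows="0 0 3 0 0 0 3;0 0 6 0 0 0 3;0 0 8 0 0 0 3;0 0 8 0 0 0 3;0 0 8 0 0 0 3")

```text
time_s: 22.8
tool_pos: [0.4393, -0.0075, 0.0831]
tcp_rot: [-3.141, 0.002, 0.049]
wrist_force: [0.3, -0.8, 0.8]
gripper_width: 0.0297
gripper_force: 0.0
```

Run:
```python
from m import *
s=sensors.sense();print(s['tool_pos'],s['tcp_rot']);go(.4416,-.008,0,2.7)
c=shot('wrist','w3.png');T=s['tool_pos']
W=fworld(c,*np.meshgrid(np.arange(512),np.arange(384))).reshape(-1,3)
Q=W[(np.hypot(W[:,0]-T[0],W[:,1]-T[1])<.05)&(W[:,2]>.05)]
print('tips lowest',np.percentile(Q[:,2],[0,.5,1,2,5]).round(4))
L=Q[Q[:,2]<np.percentile(Q[:,2],1)+.012];print('fingers x,y',np.percentile(L[:,0],[1,50,99]).round(3),np.percentile(L[:,1],[1,20,80,99]).round(3))
S=W[(np.hypot(W[:,0]-.44,W[:,1]+.008)<.075)&(W[:,2]>.0045)&(W[:,2]<.03)];print('spoon',len(S),np.percentile(S,[2,50,98],axis=0).round(4))
```

```text
[ 0.43928235 -0.00751063  0.08312573] [-3.14129207e+00  2.25216823e-03  4.92904544e-02]
shift [0.25 0.06 8.31] turn [-0.02  0.13  0.12]
tips lowest [0.1128 0.1194 0.1217 0.1258 0.1367]
fingers x,y [0.429 0.447 0.452] [-0.036 -0.027  0.012  0.02 ]
spoon 1274 [[ 0.3906 -0.0182  0.0046]
 [ 0.4635 -0.0094  0.007 ]
 [ 0.5035  0.0048  0.0115]]
```

View pics/w3.png

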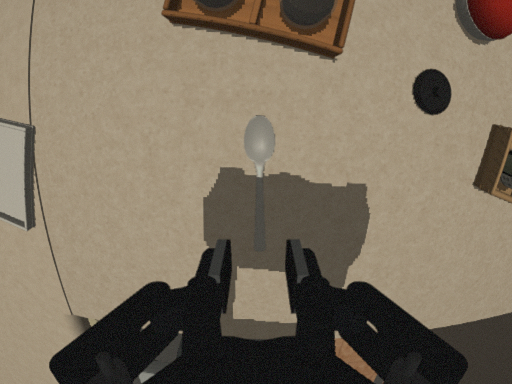

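The wrist view shows the spoon bowl at (260,140) and handle down to (260,250), centred between the fingertips (222,240) and (295,240). The tips are 32 mm above the reported TCP. I'll narrow the fingers and go down.

Request:
arm_command(rows="0.2 0.1 3 0 0 0 2;0.2 0.1 6 0 0 0 2;0.2 0.1 8 0 0 0 2;0.2 0.1 9.3 0 0 0 2;0.2 0.1 9.3 0 0 0 2;0.2 0.1 9.3 0 0 0 2")

```text
time_s: 23.35
tool_pos: [0.4426, -0.0085, -0.0079]
tcp_rot: [3.142, -0.001, 0.047]
wrist_force: [0.5, -0.6, 0.5]
gripper_width: 0.0203
gripper_force: 0.0
```

```bash
cat > tip.py <<'E'
from m import *
s=sensors.sense();print(s['tool_pos'],s['wrist_force'],s['gripper_width'])
c=shot('wrist')
W=fworld(c,*np.meshgrid(np.arange(512),np.arange(384)))
y=s['tcp_rot'][2];R=np.array([[np.cos(y),np.sin(y)],[np.sin(y),-np.cos(y)]])
L=(W[...,:2]-s['tool_pos'][:2])@R  # tool x,y
w=s['gripper_width']/2
for sg in(-1,1):
    m=(sg*L[...,1]>w+.001)&(sg*L[...,1]<w+.012)&(abs(L[...,0]-.011)<.006)&(W[...,2]>s['tool_pos'][2]+.02)&(W[...,2]<s['tool_pos'][2]+.06)
    z=W[...,2][m];print(sg,len(z),'tip z',np.percentile(z,[0,2,5]).round(4) if len(z) else '')
E
python3 tip.py
```

```text
[ 0.44263757 -0.00853275 -0.0078687 ] [ 0.48547703 -0.59721966  0.51642365] 0.020285807686610313
-1 541 tip z [0.0246 0.0264 0.0284]
1 552 tip z [0.0243 0.0258 0.0281]
```

Request:
arm_command(rows="0 0 0.8 0 0 0 1.6;0 0 1.4 0 0 0 1.6;0 0 1.7 0 0 0 1.6;0 0 1.7 0 0 0 1.6;0 0 1.7 0 0 0 1.6")

```text
time_s: 23.82
tool_pos: [0.4434, -0.0087, -0.0231]
tcp_rot: [3.141, -0.002, 0.047]
wrist_force: [-17.3, -1.2, 40.5]
gripper_width: 0.0161
gripper_force: 24.1
```

```bash
sed -i 's/(W\[...,2\]>s/(W[...,2]>.0035)\&(W[...,2]>s/' tip.py; python3 tip.py
```

```text
[ 0.44336915 -0.00870418 -0.02311873] [-17.26878722  -1.16855891  40.54058923] 0.016067482095867565
-1 567 tip z [0.0091 0.0114 0.0126]
1 554 tip z [0.0087 0.0111 0.0124]
```

Contact with the worktop at 40 N, so I'll back off at once.

Request:
arm_command(rows="0 0 -0.3 0 0 0 1.6;0 0 -0.4 0 0 0 1.6")

```text
time_s: 24.03
tool_pos: [0.4426, -0.0085, -0.0213]
tcp_rot: [3.141, -0.002, 0.047]
wrist_force: [0.2, -0.4, -0.3]
gripper_width: 0.016
gripper_force: 0.0
```

```bash
python3 tip.py
python3 - <<'E'
from m import *
c=shot('side');cv2.imwrite('pics/side5.png',cv2.resize(c['frame'][150:280,230:360,::-1],None,fx=4.5,fy=4.5,interpolation=cv2.INTER_CUBIC))
E
```

```text
[ 0.44260223 -0.00852113 -0.02126384] [ 0.17920611 -0.42469616 -0.30543329] 0.016009679321384505
-1 566 tip z [0.0112 0.013  0.0145]
1 564 tip z [0.0112 0.0125 0.0139]
```

View pics/side5.png

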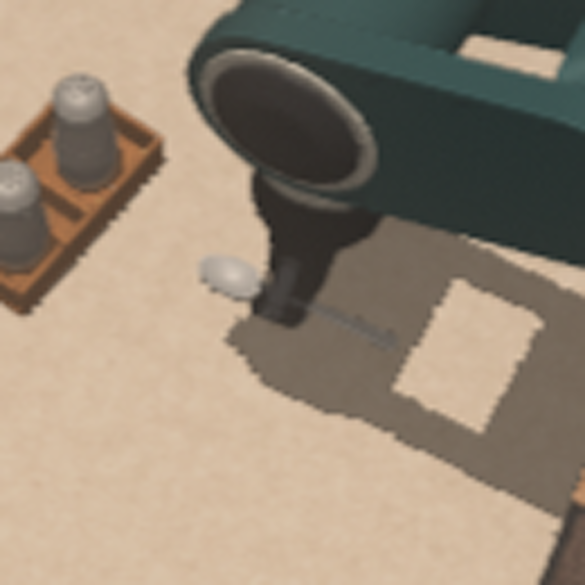

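The side crop shows the fingers straddling the handle at (275,300), just behind the bowl at (230,275). I'll close here.

Request:
arm_command(rows="0 0 0 0 0 0 1;0 0 -0.05 0 0 0 0.5;0 0 -0.05 0 0 0 0;0 0 -0.05 0 0 0 0;0 0 -0.05 0 0 0 0;0 0 -0.05 0 0 0 0", squeeze=30)

```text
time_s: 24.63
tool_pos: [0.4441, -0.009, -0.0189]
tcp_rot: [3.14, -0.004, 0.047]
wrist_force: [-5.8, -3.9, 33.4]
gripper_width: 0.0003
gripper_force: 16.7
```

Request:
arm_command(rows="0 0 -0.4 0 0 0 0;0 0 -1 0 0 0 1;0 0 -2 0 0 0 2;0 0 -4 0 0 0 3;0 0 -7 0 0 0 3;0 0 -7 0 0 0 3")

```text
time_s: 25.13
tool_pos: [0.444, -0.0086, 0.0537]
tcp_rot: [3.141, -0.006, 0.047]
wrist_force: [0.8, 0.7, 0.7]
gripper_width: 0.0298
gripper_force: 0.0
```

Run:
```python
from m import *
s=sensors.sense();print(s['tool_pos'],s['tcp_rot'],s['wrist_force'])
c=shot('wrist','w4.png')
W=fworld(c,*np.meshgrid(np.arange(512),np.arange(384)))
h=cv2.cvtColor(c['frame'],cv2.COLOR_RGB2HSV)
for x in np.arange(.38,.51,.01):
    m=(abs(W[...,0]-x)<.004)&(abs(W[...,1]+.008)<.03)&(W[...,2]<.03)&(W[...,2]>.0035)
    Q=W[m]; print(x.round(2),len(Q),np.percentile(Q[:,1:],[10,50,90],axis=0).round(4).tolist() if len(Q) else '')
c=shot('side')
v,u=np.mgrid[:384,:512];W=plane(c,u,v,.006);h=cv2.cvtColor(c['frame'],cv2.COLOR_RGB2HSV)
```

```text
[ 0.44395952 -0.00859564  0.05365354] [ 3.14089028 -0.00567401  0.04662918] [0.78275157 0.65089539 0.68649791]
0.38 19 [[-0.0166, 0.0037], [-0.012, 0.0039], [-0.0083, 0.0045]]
0.39 72 [[-0.0153, 0.0039], [-0.0118, 0.0046], [-0.0082, 0.0055]]
0.4 82 [[-0.0148, 0.0052], [-0.0113, 0.0061], [-0.0077, 0.0068]]
0.41 83 [[-0.0142, 0.0068], [-0.0108, 0.0077], [-0.0074, 0.0083]]
0.42 82 [[-0.0137, 0.008], [-0.0104, 0.0091], [-0.0073, 0.0098]]
0.43 82 [[-0.0129, 0.0092], [-0.0099, 0.01], [-0.0074, 0.0109]]
0.44 81 [[-0.0118, 0.0099], [-0.0093, 0.0106], [-0.0064, 0.0114]]
0.45 70 [[-0.0112, 0.0103], [-0.009, 0.0109], [-0.0067, 0.0116]]
0.46 95 [[-0.0108, 0.0083], [-0.0085, 0.0095], [-0.0055, 0.0109]]
0.47 255 [[-0.0148, 0.0043], [-0.0073, 0.006], [0.0004, 0.0074]]
0.48 161 [[-0.0181, 0.0037], [-0.0015, 0.0051], [0.0046, 0.0066]]
0.49 181 [[-0.0171, 0.0037], [-0.0062, 0.0051], [0.0048, 0.007]]
0.5 237 [[-0.0128, 0.0046], [-0.0058, 0.0063], [0.0013, 0.0077]]
```

View pics/w4.png

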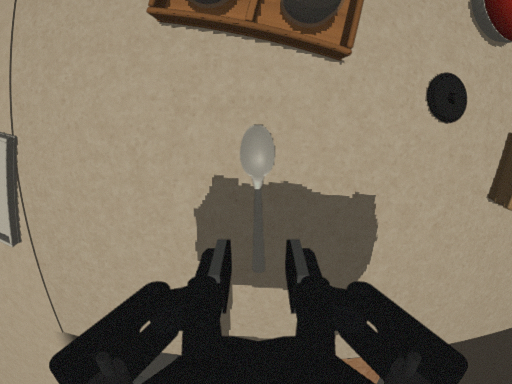

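The wrist view shows the spoon unmoved (bowl 258,150, handle to 258,270). Depth shows the arched handle's top at z≈0.011 mid-length, so the fingers shut above it. I'll go back down wider and in small steps.

Request:
arm_command(rows="-0.7 0 2 0 0 0 3;-0.7 0 5 0 0 0 3;-0.7 0 6.8 0 0 0 3;-0.7 0 7.2 0 0 0 3;-0.7 0 7.2 0 0 0 3;-0.7 0 7.2 0 0 0 3")

```text
time_s: 25.73
tool_pos: [0.4351, -0.0088, -0.0232]
tcp_rot: [-3.142, 0.0, 0.047]
wrist_force: [-0.7, 0.1, 0.3]
gripper_width: 0.0302
gripper_force: 0.0
```

Request:
arm_command(rows="0 0 0.2 0 0 0 3;0 0 0.4 0 0 0 3;0 0 0.4 0 0 0 3")

```text
time_s: 25.98
tool_pos: [0.4352, -0.0088, -0.0273]
tcp_rot: [3.142, -0.001, 0.047]
wrist_force: [0.1, 0.7, -0.5]
gripper_width: 0.0298
gripper_force: 0.0
```

```bash
python3 tip.py;python3 -c "
from m import *
print(sensors.sense()['moment'])"
```

```text
[ 0.4352416  -0.00881158 -0.02729694] [ 0.14116268  0.66071058 -0.47181471] 0.02980188275464858
-1 520 tip z [0.0063 0.0077 0.0092]
1 526 tip z [0.0069 0.0076 0.0093]
[-0.06808648  0.02392592  0.03252597]
```

Request:
arm_command(rows="0 0 0 0 0 0 2.2;0 0 0 0 0 0 1.6;0 0 0 0 0 0 1.6")

```text
time_s: 26.28
tool_pos: [0.4352, -0.0089, -0.0272]
tcp_rot: [3.141, -0.0, 0.047]
wrist_force: [-2.1, -0.9, 5.5]
gripper_width: 0.0172
gripper_force: 29.2
```

```bash
python3 tip.py
```

```text
[ 0.43519641 -0.00886653 -0.02721095] [-2.07482809 -0.90630567  5.46394661] 0.01723831625594151
-1 552 tip z [0.0055 0.0069 0.0087]
1 564 tip z [0.0051 0.0067 0.0083]
```

It is gripping at 17 mm width, so the spoon's middle is effectively wider than it looks. I'll lift and check.

Request:
arm_command(rows="0 0 -1 0 0 0 0.5;0 0 -3 0 0 0 0.5;0 0 -6 0 0 0 0.5;0 0 -9 0 0 0 0.5;0 0 -9 0 0 0 0.5;0 0 -9 0 0 0 0.5")

```text
time_s: 26.83
tool_pos: [0.4359, -0.0088, 0.0645]
tcp_rot: [3.141, -0.004, 0.047]
wrist_force: [-0.5, -0.3, -0.6]
gripper_width: 0.0178
gripper_force: 29.3
```

Run:
```python
from m import *
print(sensors.sense()['gripper_width'],sensors.sense()['tool_pos'])
c=shot('side');cv2.imwrite('pics/side6.png',cv2.resize(c['frame'][130:290,220:380,::-1],None,fx=3.7,fy=3.7,interpolation=cv2.INTER_CUBIC))
c=shot('wrist');W=fworld(c,*np.meshgrid(np.arange(512),np.arange(384)))
Q=W[(W[...,0]>.455)&(W[...,0]<.52)&(abs(W[...,1]+.008)<.03)&(W[...,2]>.02)]
print(len(Q),np.percentile(Q,[2,50,98],axis=0).round(3))
go(.46,.3343,.065,77.7)
```

```text
0.017800590074214508 [ 0.43591533 -0.00883429  0.06446357]
4926 [[ 0.455 -0.025  0.091]
 [ 0.486 -0.006  0.096]
 [ 0.518  0.005  0.235]]
shift [  4.13 -34.15  -0.3 ] turn [-2.000e-02  1.000e-02 -7.503e+01]
```

View pics/side6.png

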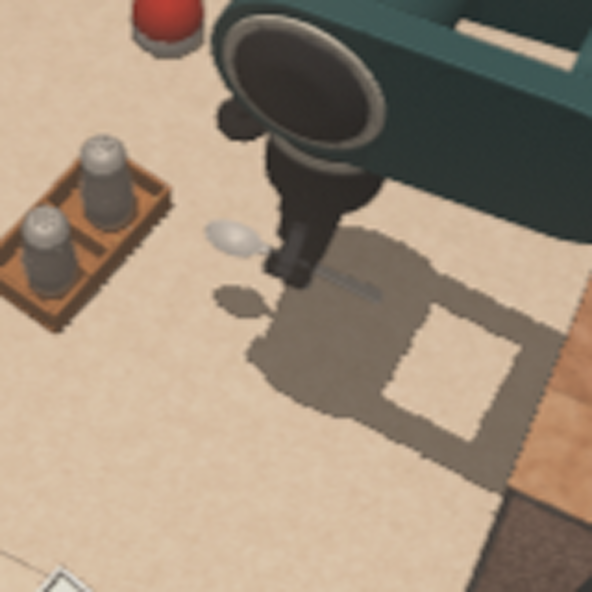

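The side crop shows the spoon held level, bowl at (235,238) and clear of the worktop. I'll carry it to the tray and turn it.

Request:
arm_command(rows="0.4 -3 0 0 0 -7 0.5;0.8 -6 0 0 0 -14 0.5;1.1 -9 0 0 0 -21 0.5;1.5 -12 0 0 0 -28 0.5;1.8 -15 0 0 0 -35 0.5;2.2 -18 0 0 0 -42 0.5;2.5 -21 0 0 0 -49 0.5;2.8 -24 0 0 0 -56 0.5;3.1 -27 0 0 0 -63 0.5;3.5 -30 0 0 0 -70 0.5;3.9 -33.6 0 0 0 -75 0.5;3.9 -33.6 0 0 0 -75 0.5")

```text
time_s: 27.93
tool_pos: [0.4575, 0.3327, 0.0608]
tcp_rot: [-3.14, 0.0, 1.364]
wrist_force: [0.7, 0.9, -0.3]
gripper_width: 0.0176
gripper_force: 29.4
```

Request:
arm_command(rows="0 0 0 0 0 0 0.5;0 0 1.5 0 0 0 0.5;0 0 2.5 0 0 0 0.5;0 0 2.5 0 0 0 0.5;0 0 2.5 0 0 0 0.5")

```text
time_s: 28.35
tool_pos: [0.4579, 0.3276, 0.0365]
tcp_rot: [-3.14, 0.001, 1.354]
wrist_force: [0.1, 0.6, -0.7]
gripper_width: 0.0176
gripper_force: 29.4
```

Run:
```python
from m import *
go(.4587,.3285,-.0232,77.7);print(sensors.sense()['gripper_width'])
c=shot('wrist');s=sensors.sense();W=fworld(c,*np.meshgrid(np.arange(512),np.arange(384))).reshape(-1,3)
y=s['tcp_rot'][2];R=np.array([[np.cos(y),np.sin(y)],[np.sin(y),-np.cos(y)]])
L=(W[:,:2]-s['tool_pos'][:2])@R
m=(L[:,0]>.03)&(L[:,0]<.09)&(abs(L[:,1])<.03)&(W[:,2]>.045)&(W[:,2]<.12)
print(m.sum(),np.percentile(np.c_[L[m],W[m]],[1,50,99],axis=0).round(4))
```

```text
shift [0.11 0.07 5.97] turn [-0.07  0.08 -0.11]
0.017551830776826736
3584 [[ 0.0307 -0.013   0.4552  0.358   0.0646]
 [ 0.049  -0.001   0.4681  0.376   0.0683]
 [ 0.069   0.0113  0.4803  0.3957  0.072 ]]
```

Request:
arm_command(rows="0.1 0.1 2 0 0 0 0.5;0.1 0.1 4 0 0 0 0.5;0.1 0.1 5 0 0 0 0.5;0.1 0.1 5.4 0 0 0 0.5;0.1 0.1 5.4 0 0 0 0.5;0.1 0.1 5.4 0 0 0 0.5")

```text
time_s: 28.9
tool_pos: [0.4599, 0.3296, -0.0157]
tcp_rot: [3.141, -0.001, 1.355]
wrist_force: [0.7, -0.6, -0.2]
gripper_width: 0.0171
gripper_force: 29.4
```

Request:
arm_command(rows="0 0 0.1 0 0 0 0.5;0 0 0.2 0 0 0 0.5;0 0 0.3 0 0 0 0.5;0 0 0.3 0 0 0 0.5;0 0 0.3 0 0 0 0.5")

```text
time_s: 29.32
tool_pos: [0.4595, 0.3294, -0.0196]
tcp_rot: [3.142, -0.0, 1.356]
wrist_force: [0.9, -0.8, -0.4]
gripper_width: 0.0174
gripper_force: 29.4
```

Request:
arm_command(rows="0 0 0.1 0 0 0 0.5;0 0 0.2 0 0 0 0.5;0 0 0.3 0 0 0 0.5;0 0 0.3 0 0 0 0.5;0 0 0.3 0 0 0 0.5")

```text
time_s: 29.73
tool_pos: [0.4594, 0.3294, -0.0228]
tcp_rot: [-3.141, 0.0, 1.355]
wrist_force: [-0.3, -0.4, -0.6]
gripper_width: 0.0179
gripper_force: 29.4
```

Request:
arm_command(rows="0 0 0.05 0 0 0 0.5;0 0 0.1 0 0 0 0.5;0 0 0.1 0 0 0 0.5")

```text
time_s: 29.98
tool_pos: [0.4596, 0.3295, -0.0232]
tcp_rot: [3.141, -0.0, 1.355]
wrist_force: [-2.2, -1.7, 5.2]
gripper_width: 0.0177
gripper_force: 29.9
```

Contact at 5 N. I'll release and retreat.

Request:
arm_command(rows="0 0 0 0 0 0 2.2;0 0 0 0 0 0 3;0 0 0 0 0 0 3.4;0 0 0 0 0 0 3.4;0 0 -1 0 0 0 3.4;0 0 -4 0 0 0 3.4;0 0 -8 0 0 0 3.4;0 0 -12 0 0 0 3.4;0 0 -16 0 0 0 3.4;-4 0 -18 0 0 0 3.4;-8 0 -18 0 0 0 3.4;-12 0 -18 0 0 0 3.4")

```text
time_s: 30.98
tool_pos: [0.4337, 0.2115, 0.1587]
tcp_rot: [3.139, -0.002, 1.357]
wrist_force: [1.0, -0.9, -0.2]
gripper_width: 0.0342
gripper_force: 0.0
```

Request:
arm_command(rows="-4 -2 0 0 0 0 3.4;-8 -4 0 0 0 0 3.4;-12 -6 0 0 0 0 3.4;-12 -6 0 0 0 0 3.4")

```text
time_s: 31.32
tool_pos: [0.3471, 0.105, 0.1574]
tcp_rot: [3.139, -0.0, 1.354]
wrist_force: [-1.0, -0.2, 1.4]
gripper_width: 0.0343
gripper_force: 0.0
```

Run:
```python
from m import *
c=shot('side','side7.png');P=cloud(c)[0]
for n,x,y,z in(('r+',.484,-.28,.09),('r0',.472,-.345,.09),('r-',.459,-.41,.09),('s-',.602,-.036,.08),('s+',.611,.037,.08),('timer',.638,-.218,.04)):
    Q=sel(P,x,y,.035,z,.13);print(n,rnd(Q) if len(Q) else 'hidden')
print('spoon',np.percentile(sel(P,.46,.334,.05,.006,.05)[:,2],[50,99]))
```

```text
r+ ([485.3, -279.5, 22.5], array([ 0.488 , -0.2708,  0.1111]))
r0 ([472.1, -344.1, 20.8], array([ 0.4774, -0.3436,  0.1117]))
r- ([456.4, -410.2, 22.7], array([ 0.4563, -0.4016,  0.111 ]))
s- ([601.9, -35.4, 16.8], array([ 0.5996, -0.0318,  0.0912]))
s+ ([610.4, 36.6, 16.9], array([0.6078, 0.0408, 0.0914]))
timer ([636.7, -218.1, 28.2], array([ 0.6356, -0.2129,  0.0493]))
spoon [0.00757466 0.01610185]
```

View pics/side7.png

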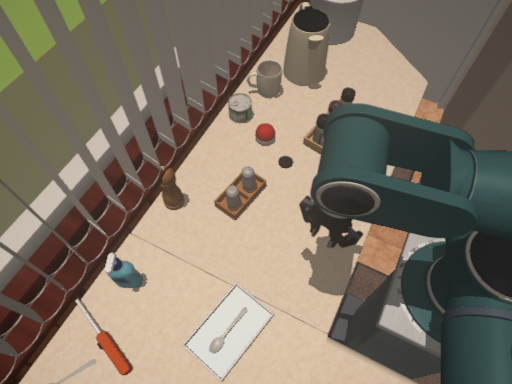

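The side view shows the spoon flat and lengthwise in the tray (228,330), both shakers in the stand (232,195 and 248,178), and the timer unmoved (265,133). All three jars measured standing in the rack, so I'll hand in.

```bash
python3 -c "
from h import *
print(ctrl.hand_in())"
```

```text
the job is handed in; nothing more can be done
None
```

The job is handed in at about 31 s: both jars are in the rack, the shaker is in the stand beside its mate, the teaspoon lies lengthwise in the tray, and the timer measures unmoved; while picking up the spoon the fingertips pressed down with about 40 N for a moment, which I backed off.

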